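Build up the glass-grinding head in the V-block

TASK

Slide the round dark steel carrier along the bench (do not lift it) fully home into the green V-block, so that it sits against both faces. Then build the grinding head on it, in this order, each part flange face down, centred on the spigot below and fully seated: the blue drive flange on the carrier, the copper grinding wheel on the drive flange, the red end cap on the wheel. Set each part down gently rather than dropping it, let go of everything, keep the carrier home in the V-block and leave the other things on the bench where they are.

Things in the scene. Friction and masses are not known exactly. Their poses are not given: they have to be found in the camera images.
- vee_seat (a point): where the carrier's centre lies when it touches both faces of the green V-block (fixed, 20 mm high), 11 mm above the bench. x: level, out of the vee's mouth along its centre line, so the carrier is pushed in along -x; z up. The upright faces stand 45 degrees either side of x, meet 63.6 mm behind this point and end level with it, 64 mm to each side; the arms are 18 mm thick
- carrier_center (a point): centre of the carrier's disc, 11 mm above its underside. Loose dark steel disc, 90 mm across, 22 mm high, 0.7 to 1 kg, standing on the bench 80 to 120 mm out from its seat, in front of the vee's mouth. On top, in the middle, a bright centring spigot 44 mm across, 10 mm high, top edge chamfered 3 mm. z up
- drive_center (a point): centre of the blue drive flange on its axis, half-way up its 51 mm. Stands face down; from its underside up: flange 86 mm across, 14 mm thick, with a blind recess 47 mm across, 12 mm deep in its face; hub to hold, 50 mm across, from 14 to 42 mm; steel spigot 36 mm across from 42 to 51 mm, chamfered 3 mm. 0.35 kg. z up. Seated, this point is 36.5 mm above the carrier's centre
- wheel_center (a point): centre of the copper grinding wheel on its axis, half-way up its 51 mm. Stands face down; from its underside up: flange 80 mm across, 16 mm thick, with a blind recess 39 mm across, 12 mm deep in its face; hub to hold, 42 mm across, from 16 to 42 mm; steel spigot 26 mm across from 42 to 51 mm, chamfered 3 mm. 0.4 kg. z up. Seated, this point is 42 mm above the drive flange's centre
- cap_center (a point): centre of the red end cap on its axis, half-way up its 40 mm. Stands face down; from its underside up: flange 60 mm across, 14 mm thick, with a blind recess 29 mm across, 12 mm deep in its face; hub to hold, 34 mm across, from 14 to 40 mm (top). 0.15 kg. z up. Seated, this point is 36.5 mm above the wheel's centre
- carrier: the carrier as a body; origin at the centre of its underside
- drive: the drive flange as a body; origin at the centre of its underside
- wheel: the grinding wheel as a body; origin at the centre of its underside
- cap: the end cap as a body; origin at the centre of its underside
- spacer: plain brass spacer ring, 52 mm across, 12 mm high; not part of this job. Origin: centre of its underside
- spanner: 150 mm steel spanner lying on the bench; not part of this job. Origin: its middle, underside
- brush: 170 mm bench brush lying on the bench; not part of this job. Origin: its middle, underside
- oil: amber glass oil bottle, 56 mm across, 150 mm high; not part of this job. Origin: centre of its underside
- flux: green glass jar with black lid, 60 mm across, 65 mm high; not part of this job. Origin: centre of its underside
- stone: grey dressing stone, 100 x 28 x 22 mm; not part of this job. Origin: centre of its underside
- tile: square green glass tile, 60 x 60 x 8 mm; not part of this job. Origin: centre of its underside

How it is judged:
By the outcome, as a careful person would: the job done as asked, in the order asked, and still so for the second after the job is handed in, with the robot touching nothing.
It also fails if it takes over 72 s, if anything falls off the work surface, if the arm or the gripper's body presses on something with over 40 N, if the wrist force passes 120 N, or if a joint passes its speed limit or range.

ROBOT

A 6-joint arm with a two-finger parallel gripper is mounted at the origin on the work surface. World frame = base frame: x ahead of the robot, y to its left, z up, the work surface at z = 0. Lengths are in m, angles in degrees, forces in N, time in s.
With the tool pointing down it reaches from about 0.325 to 0.85 m from the base axis. Payload 15.5 kg.
Tool frame: the origin (TCP) lies midway between the tips of the shut fingers; the grasp point (between the pads) lies 19 mm behind it; z points along the fingers, y is the line along which they close (so a half turn about z gives the same grasp; the last joint's range is limited). The gripper opens to 91 mm and grips with 3 to 60 N. Pads are 32 mm wide; open, the fingers measure 118 mm over their backs; the gripper's body (76 mm by 178 mm) begins 60 mm behind the grasp point.
Start: joints at [68.383, 28.281, 77.091, -0, 74.628, -5.472], TCP at [0.174, 0.6, 0.214] pointing down, gripper open.
Joint ranges: [-166.48, 166.48], [-47.26, 123.95], [12.59, 153.08], [-70.14, 250.14], [6.76, 159.57], [-176.63, 176.63]. Speed limits (degrees/s): [108.29, 108.29, 147.25, 172.46, 172.46, 172.46].

INTERFACE

Orientations are given as a 3x3 rotation matrix whose columns are the frame's x, y, z axes.
In Python, from bench import ctrl gives the robot as it stands. The module is installed in compiled form; this text tells all that it offers. Calls block until the motion is done:
- ctrl.goto(position, orientation): joint-space move of the TCP to a pose.
- ctrl.move_l(position, vel=0.15, ori=None, contact_N=None): straight line of the TCP; ori=None keeps the orientation; vel is the mean speed in m/s. With contact_N (N) it stops when the force on the tool has changed by that much, and returns True; else False.
- ctrl.movej(angles): joint-space move.
- ctrl.command_gripper(opening): opening from 0.0 (shut) to 1.0 (fully open); the grip force is fixed at half the most; returns when the fingers have stopped.
- ctrl.sleep(seconds).
- ctrl.ik(position, orientation): joint angles nearest the present ones, or None.
- ctrl.read_camera(name): name is "scene" or "top"; returns the picture (480x640x3 uint8, blue, green, red); there is no depth.
- ctrl.camera_params(name): a dict with "fx", "fy", "cx", "cy" (pixels), "pose" (4x4, takes a point from camera to world coordinates). Camera axes: x right, y up, looking along -z (the intrinsics and any distortion apply to the point x, -y, -z); pixel columns grow to the right and rows downward; lengths in m; the calibration is good to about 2 mm. A picture is of the moment at which its call begins. camera_params takes no time and is no camera call.
A pose or a line that the arm cannot do raises ctrl.MotionError and nothing moves.
- ctrl.sign_off(): hands the job in; it is judged then, once.
Readings, each from a call of its own:
- ctrl.current_t(): time.
- ctrl.current_q(): joint angles.
- ctrl.current_dq(): joint speeds.
- ctrl.current_effort(): joint torques, N m.
- ctrl.current_tool_pos(): TCP position.
- ctrl.current_eef_rot(): TCP orientation.
- ctrl.current_contact_force(): force on the tool from outside, world axes, zero at the start.
- ctrl.current_wrist_torque(): the same for the moment, N m.
- ctrl.current_grip_width(): opening from 0.0 (shut) to 1.0 (fully open).
- ctrl.current_grasp_force(): force on a finger pad.
Only numpy, scipy, OpenCV 4.12 (cv2) and the standard library are available. Lean on these libraries where they do the work, as an engineer would, in place of code of your own. Each camera call takes 0.05 s, during which the arm holds its last target. There are 200 camera calls.

## Working session

There is one attempt and no reset: what is moved stays moved. The work goes in short steps, each a Python script; the robot and the scene stay as the last script left them, time stands still between calls to the robot, and variables do not carry over. Pictures are saved under pics/ and viewed, at most 10 in all, crops included, and the job is handed in when it is done.

```bash
mkdir -p pics
python3 - <<'E'
from bench import ctrl
import cv2,numpy as np
np.set_printoptions(precision=4,suppress=True)
for n in("scene","top"):
    cv2.imwrite(f"pics/{n}0.png",ctrl.read_camera(n)); p=ctrl.camera_params(n); print(n,p)
print(ctrl.current_t(),ctrl.current_eef_rot())
E
```

```text
scene {'fx': 544.1145992312042, 'fy': 544.1145992312042, 'cx': 319.6322614068107, 'cy': 241.41488611473125, 'pose': array([[-0.4156, -0.4955,  0.7627,  1.5598],
       [ 0.9094, -0.2124,  0.3576,  0.4491],
       [-0.0152,  0.8422,  0.5389,  0.7728],
       [ 0.    ,  0.    ,  0.    ,  1.    ]])}
top {'fx': 494.68060459987197, 'fy': 494.68060459987197, 'cx': 315.53709876869533, 'cy': 237.92657257155926, 'pose': array([[-0.0122,  0.9991, -0.0417,  0.485 ],
       [-0.9999, -0.0119,  0.007 , -0.0028],
       [ 0.0065,  0.0418,  0.9991,  1.4399],
       [ 0.    ,  0.    ,  0.    ,  1.    ]])}
0.1 [[-0.9606  0.2781 -0.0004]
 [ 0.2781  0.9606 -0.001 ]
 [ 0.0001 -0.0011 -1.    ]]
```

View pics/scene0.png

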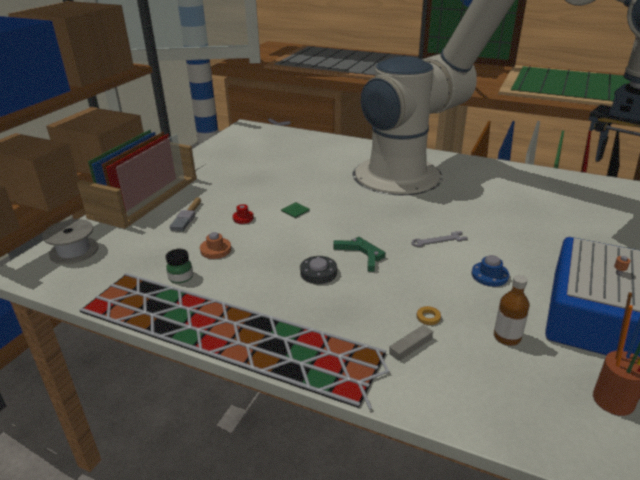

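View pics/top0.png

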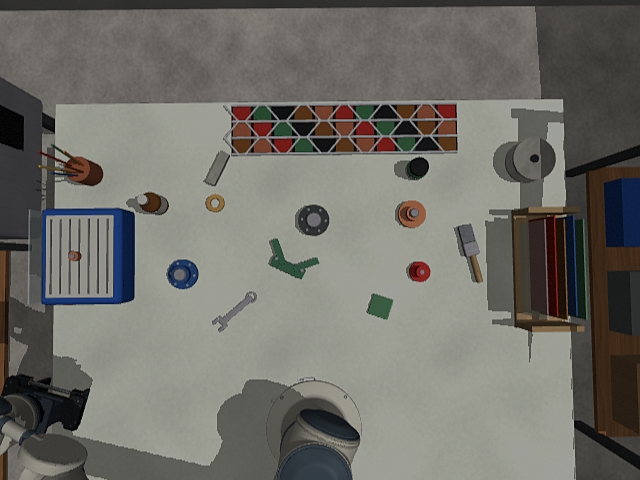

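```bash
cat > h.py <<'E'
from bench import ctrl
import cv2,numpy as np
np.set_printoptions(precision=4,suppress=True)
def tiles(img,cs,out):
    T=[]
    for u,v in cs:
        x0,y0=u-26,v-29
        t=cv2.resize(img[y0:y0+58,x0:x0+52],None,fx=5,fy=5,interpolation=cv2.INTER_CUBIC)
        for k in range(0,52):
            if (x0+k)%10==0: cv2.line(t,(k*5+2,0),(k*5+2,6),(0,0,255),1); cv2.putText(t,str(x0+k),(k*5-8,16),0,.33,(0,0,255),1)
        for k in range(0,58):
            if (y0+k)%10==0: cv2.line(t,(0,k*5+2),(6,k*5+2),(0,0,255),1); cv2.putText(t,str(y0+k),(8,k*5+6),0,.33,(0,0,255),1)
        T.append(cv2.copyMakeBorder(t,2,2,2,2,cv2.BORDER_CONSTANT))
    while len(T)%3:T.append(T[0]*0)
    cv2.imwrite(out,np.vstack([np.hstack(T[i:i+3]) for i in range(0,len(T),3)]))
def ray(n,u,v):
    p=ctrl.camera_params(n);P=p["pose"]
    d=np.array([(u-p["cx"])/p["fx"],-(v-p["cy"])/p["fy"],-1]);return P[:3,3],P[:3,:3]@d
def onz(n,u,v,z):
    o,d=ray(n,u,v);return o+d*(z-o[2])/d[2]
def tri(a,b):
    o1,d1=ray("top",*a);o2,d2=ray("scene",*b)
    s=np.linalg.lstsq(np.c_[d1,-d2],o2-o1,rcond=None)[0]
    p,q=o1+s[0]*d1,o2+s[1]*d2
    return (p+q)/2,np.linalg.norm(p-q)
E
python3 - <<'E'
from h import *
tiles(cv2.imread("pics/top0.png"),[(313,220),(293,260),(183,273),(411,214),(419,271)],"pics/t1.png")
tiles(cv2.imread("pics/scene0.png"),[(319,268),(360,252),(491,269),(215,245),(243,213)],"pics/s1.png")
E
```

```text
(no output)
```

View pics/t1.png

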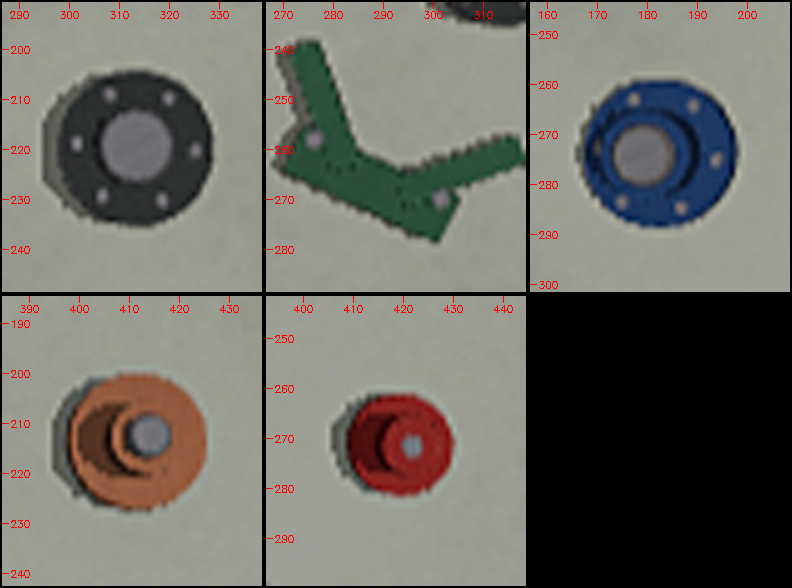

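View pics/s1.png

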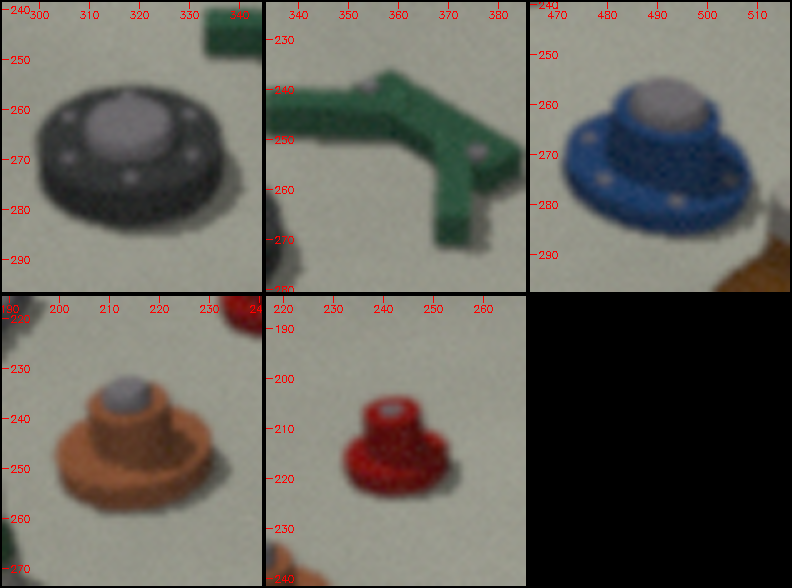

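Top view: spigot tops at carrier (313.3,219.2), drive (179,274), wheel (414.2,212.3) and cap (421.8,271.5). The vee's inner faces meet near (287.6,265.8), and its mouth opens toward the carrier. Scene view: spigot tops at (317.5,262), (492,260), (214,236) and (242,206).

Run:
```python
from h import *
for n,a,b,z in [("car",(313.3,219.2),(317.5,262),.032),("drive",(179,274),(492,260),.051),("wheel",(414.2,212.3),(214,235.5),.051),("cap",(421.8,271.5),(242,206.5),.04)]:
    print(n,*tri(a,b),"top@z",onz("top",*a,z)[:2],"scene@z",onz("scene",*b,z)[:2])
im=cv2.imread("pics/top0.png").astype(float); g=im[...,1]-im[...,2]-0
g[:230]=0;g[285:]=0;g[:,:262]=0;g[:,325:]=0
m=(g>18).astype(np.uint8)
c=max(cv2.findContours(m,0,cv2.CHAIN_APPROX_NONE)[0],key=cv2.contourArea)[:,0].astype(float)
W=np.array([onz("top",u,v,.02)[:2] for u,v in c])
L=[]
for p,q in [((280,239),(286,260)),((317,257.5),(295,263.8))]:
    p,q=np.array(p),np.array(q);d=(q-p)/np.linalg.norm(q-p);r=c-p;s=r@d;e=r[:,0]*d[1]-r[:,1]*d[0]
    k=(abs(e)<1.8)&(s>2.5)&(s<np.linalg.norm(q-p)-2)
    l=cv2.fitLine(W[k].astype(np.float32),cv2.DIST_HUBER,0,1e-6,1e-6).ravel();print(k.sum(),l);L.append(l)
(a1,b1,x1,y1),(a2,b2,x2,y2)=[map(float,l) for l in L]
s=np.linalg.solve([[a1,-a2],[b1,-b2]],[x2-x1,y2-y1]);ap=np.array([x1+s[0]*a1,y1+s[0]*b1])
car=onz("top",313.3,219.2,.032)[:2]
D=[np.array(d)*np.sign(np.dot(d,car-ap)) for d in((a1,b1),(a2,b2))];ax=D[0]+D[1];ax/=np.linalg.norm(ax)
print("apex",ap,"ang",np.degrees(np.arccos(D[0]@D[1])),"axis",ax,"seat",ap+.0636*ax,"carrier rel",(car-ap-.0636*ax)@ax,np.cross(ax,car-ap))
```

```text
car [ 0.5975 -0.0077  0.0332] 0.0016216039117731111 top@z [ 0.5973 -0.007 ] scene@z [ 0.5963 -0.0092]
drive [0.4466 0.3709 0.0468] 0.001469841099321623 top@z [0.4465 0.3705] scene@z [0.4536 0.3707]
wheel [ 0.6119 -0.2918  0.0462] 0.0019458659733191971 top@z [ 0.612  -0.2916] scene@z [ 0.618  -0.2859]
cap [ 0.4446 -0.3114  0.0405] 0.001078033473611355 top@z [ 0.4448 -0.312 ] scene@z [ 0.4437 -0.3114]
1 [0.9382 0.3462 0.4935 0.0811]
16 [ 0.3098 -0.9508  0.4792  0.0096]
apex [0.4599 0.0687] ang 92.20936769185846 axis [ 0.8999 -0.436 ] seat [0.5171 0.041 ] carrier rel 0.09305149601978446 -0.008223187658464547<stdin>:18: DeprecationWarning: Arrays of 2-dimensional vectors are deprecated. Use arrays of 3-dimensional vectors instead. (deprecated in NumPy 2.0)
```

```bash
python3 - <<'E' 2>/dev/null
from h import *
im=cv2.imread("pics/top0.png").astype(np.float32); g=cv2.resize(im[...,1]-im[...,2],None,fx=8,fy=8,interpolation=cv2.INTER_CUBIC)
print(im[262,282],im[262,300],im[245,295])
m=np.zeros_like(g,np.uint8);m[230*8:285*8,262*8:325*8]=(g>14)[230*8:285*8,262*8:325*8]
c=max(cv2.findContours(m,0,cv2.CHAIN_APPROX_NONE)[0],key=cv2.contourArea)[:,0]/8.-.4375
car=onz("top",313.3,219.2,.032)[:2]
L=[]
for p,q in [((277.6,239),(284.4,260.4)),((316.4,257.8),(294.4,264.4))]:
    p,q=np.array(p),np.array(q);n=np.linalg.norm(q-p);d=(q-p)/n;r=c-p;s=r@d;e=r[:,0]*d[1]-r[:,1]*d[0]
    k=(abs(e)<2)&(s>2)&(s<n-3)
    W=np.array([onz("top",u,v,.02)[:2] for u,v in c[k]],np.float32)
    l=cv2.fitLine(W,cv2.DIST_HUBER,0,1e-6,1e-6).ravel().astype(float);print(k.sum(),l);L.append(l)
A=np.c_[L[0][:2],-L[1][:2]];s=np.linalg.solve(A,L[1][2:]-L[0][2:]);ap=L[0][2:]+s[0]*L[0][:2]
D=[l[:2]*np.sign(l[:2]@(car-ap)) for l in L];ax=D[0]+D[1];ax/=np.linalg.norm(ax)
seat=ap+.0636*ax;r=car-seat
print("apex",ap,"ang",np.degrees(np.arccos(D[0]@D[1])),"axis",ax,np.degrees(np.arctan2(ax[1],ax[0])),"seat",seat,"carrier rel",r@ax,ax[0]*r[1]-ax[1]*r[0])
E
```

```text
[61. 81. 46.] [81. 85. 87.] [142. 153. 151.]
133 [0.9455 0.3256 0.5098 0.0862]
136 [ 0.3316 -0.9434  0.4784  0.0157]
apex [0.4597 0.0689] ang 89.63895829246724 axis [ 0.9002 -0.4355] -25.816964716755418 seat [0.5169 0.0412] carrier rel 0.0933393545320305 -0.00838692072034522
```

```bash
cat >> h.py <<'E'
AX=np.array([.9002,-.4355,0]);LAT=np.array([.4355,.9002,0]);SEAT=np.array([.5169,.0412,0])
def R(y):
    y=np.array(y,float);y/=np.linalg.norm(y);z=np.array([0,0,-1.]);return np.c_[np.cross(y,z),y,z]
def best(p,y):
    c=[(np.abs(np.array(q)-ctrl.current_q()).max(),i) for i in(1,-1) if (q:=ctrl.ik(p,R(i*np.array(y)))) is not None]
    return R(min(c)[1]*np.array(y))
def st(s=""): print(s,"t%.2f"%ctrl.current_t(),"p",np.array(ctrl.current_tool_pos()),"F",np.array(ctrl.current_contact_force()),"w%.4f g%.1f"%(ctrl.current_grip_width(),ctrl.current_grasp_force()))
E
python3 - <<'E'
from h import *
c=np.array([.5973,-.0075,0]);z=np.array([0,0,1.])
Q=best(c+.08*z,AX)
ctrl.goto(c+.08*z,Q);ctrl.command_gripper(.62);st("above")
print(ctrl.move_l(c+.0245*z,.1,contact_N=8));st("down")
w=ctrl.current_grip_width()*.091
end=SEAT-(w/2-.022)*AX+.0245*z
d=end-(c+.0245*z);u=d/np.linalg.norm(d)
ctrl.move_l(end-.014*u,.07);st("near")
print(ctrl.move_l(end-.014*u-.028*AX+0*z,.015,contact_N=12));st("home")
p=np.array(ctrl.current_tool_pos());print("centre est along ax",(p+(w/2-.022)*AX-SEAT)@AX,(p-SEAT)@LAT)
im=ctrl.read_camera("top");cv2.imwrite("pics/top1.png",im)
sc=ctrl.read_camera("scene");cv2.imwrite("pics/scene1.png",sc)
def px(n,P):
    k=ctrl.camera_params(n);q=k["pose"][:3,:3].T@(np.array(P)-k["pose"][:3,3]);return int(k["cx"]-k["fx"]*q[0]/q[2]),int(k["cy"]+k["fy"]*q[1]/q[2])
tiles(im,[px("top",SEAT+.03*z),],"pics/a.png");tiles(sc,[px("scene",SEAT+.03*z)],"pics/b.png")
cv2.imwrite("pics/h1.png",np.hstack([cv2.imread("pics/a.png")[:,:264],cv2.imread("pics/b.png")[:,:264]]))
E
```

```text
above t3.45 p [ 0.5973 -0.0075  0.08  ] F [ 0.244  -0.0353  0.4647] w0.6172 g0.0
True
down t4.08 p [ 0.5962 -0.0074  0.0223] F [-1.084   1.3684  6.7953] w0.6223 g4.0
near t5.43 p [0.5231 0.0367 0.0245] F [-1.1703  0.1579 -0.6604] w0.6203 g0.0
True
home t6.41 p [0.5137 0.0423 0.0247] F [2.0094 0.2828 1.8081] w0.6239 g1.0
centre est along ax 0.0029244719454884207 -0.0004162677671083561
```

View pics/h1.png

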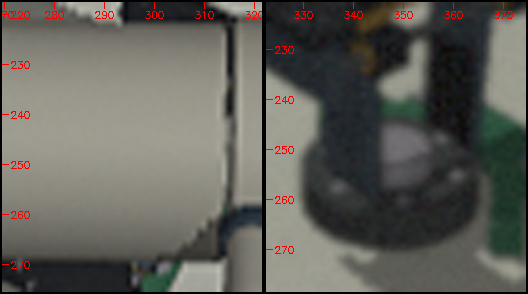

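The scene crop shows the carrier between the fingers at about (347,252), in the vee. The arm hides the top view. I'll push again to check that the stop is real.

Run:
```python
from h import *
z=np.array([0,0,1.])
for k in range(2):
    p=np.array(ctrl.current_tool_pos());p[2]=.0245
    print(ctrl.move_l(p-.012*AX,.01,contact_N=18));st("push")
    w=ctrl.current_grip_width()*.091;p=np.array(ctrl.current_tool_pos());print("ax,lat",(p+(w/2-.022)*AX-SEAT)@AX,(p-SEAT)@LAT)
ctrl.move_l(p+.005*AX,.03);st("back")
p=np.array(ctrl.current_tool_pos())
ctrl.move_l([*p[:2],.16],.2)
# to drive
d=np.array([.4465,.3708,0]);y=[0,1,0]
Q=best(d+.1*z,y);ctrl.goto(d+.1*z,Q);ctrl.command_gripper(.85);st("at drive")
im=ctrl.read_camera("top");cv2.imwrite("pics/top2.png",im)
sc=ctrl.read_camera("scene");cv2.imwrite("pics/scene2.png",sc)
tiles(im,[(298,240),(293,256)],"pics/a.png");tiles(sc,[(347,250)],"pics/b.png")
cv2.imwrite("pics/h2.png",np.hstack([cv2.imread("pics/a.png")[:,:528],cv2.imread("pics/b.png")[:,:264]]))
```

```text
True
push t7.23 p [0.5131 0.0447 0.0253] F [ 2.8704 -0.9886  1.3038] w0.6188 g1.3
ax,lat 0.001196905695545215 0.001475641435081023
True
push t7.92 p [0.5126 0.0471 0.0257] F [ 3.6329 -1.0418  2.7429] w0.6184 g1.6
ax,lat -0.0003160318318300252 0.0034830266221639555
back t8.24 p [0.5168 0.0449 0.0255] F [-0.3075 -0.1304 -0.4503] w0.6225 g0.0
at drive t10.90 p [0.4466 0.3707 0.1   ] F [ 0.2821 -0.7009  0.1983] w0.8556 g0.0
```

View pics/h2.png

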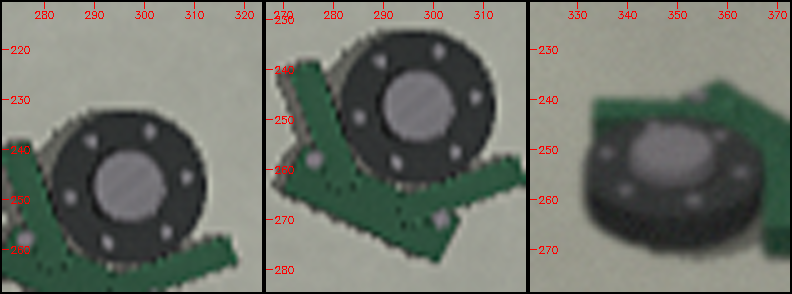

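Top view: the carrier lies in the vee with its rim at both faces and the spigot top at about (297.2,247.3). Scene view agrees, with the spigot at (349,251).

Run:
```python
from h import *
im=cv2.imread("pics/top2.png").astype(np.float32)
# subpixel spigot circle (bright on dark) and disc circle
g=cv2.resize(im.max(2),None,fx=8,fy=8,interpolation=cv2.INTER_CUBIC)
def circ(mask,u,v):
    cs=[c for c in cv2.findContours(mask.astype(np.uint8),cv2.RETR_LIST,cv2.CHAIN_APPROX_NONE)[0] if len(c)>150 and cv2.pointPolygonTest(c,(u*8.,v*8.),False)>0]
    c=min(cs,key=cv2.contourArea);e=cv2.fitEllipse(c);return np.array(e[0])/8-.4375,np.array(e[1])/8
e,s=circ(g>85,297.2,247.3);c=onz("top",*e,.031);print("spigot",e,s,c[:2])
r=c-SEAT;print("rel seat",r@AX,r@LAT)
g0=cv2.resize(cv2.imread("pics/top0.png").astype(np.float32).max(2),None,fx=8,fy=8,interpolation=cv2.INTER_CUBIC)
# where on same image is the initial?
e,s=circ(g0>85,313.3,219.2);print("initial",e,s,onz("top",*e,.031)[:2])
print("scene",onz("scene",349.0,250.7,.032)[:2])
```

```text
spigot [297.0474 247.3774] [13.6877 13.9728] [0.5175 0.0403]
rel seat 0.0009358337904160429 -0.0005800608322125391
initial [313.4674 219.2906] [13.5745 13.6136] [ 0.5971 -0.0074]
scene [0.5214 0.0415]
```

```bash
cat >> h.py <<'E'
Z=np.array([0,0,1.])
def pick(c,zt,wopen,y1,y2):
    """double grip: centre along y1, then along y2, at height zt"""
    c=np.array([c[0],c[1],0.]);p=np.array(ctrl.current_tool_pos())
    Q=best(c+.1*Z,y1)
    if np.linalg.norm(p-c-.1*Z)>.01: ctrl.goto(c+.1*Z,Q);ctrl.command_gripper(wopen)
    print("hit",ctrl.move_l(c+zt*Z,.12,contact_N=10))
    ctrl.command_gripper(0);st("grip1")
    ctrl.command_gripper(wopen)
    Q=best(c+zt*Z,y2);ctrl.goto(c+zt*Z,Q)
    ctrl.command_gripper(0);st("grip2");p=np.array(ctrl.current_tool_pos())
    ctrl.move_l(c+(zt+.1)*Z,.2);st("lift")
def place(c,zpre,zend,y):
    c=np.array([c[0],c[1],0.])
    Q=best(c+(zpre+.06)*Z,y);ctrl.goto(c+(zpre+.06)*Z,Q);ctrl.move_l(c+zpre*Z,.12);st("pre")
    print("hit",ctrl.move_l(c+zend*Z,.03,contact_N=10));st("low")
E
python3 - <<'E'
from h import *
pick([.4465,.3708],.020,.75,[0,1,0],[1,0,0])
place([.5172,.0407],.062,.0425,LAT)
E
```

```text
hit False
grip1 t12.36 p [0.4467 0.371  0.0203] F [-0.9126 -0.2674  6.2018] w0.5452 g30.0
grip2 t14.75 p [0.4465 0.3708 0.02  ] F [-0.6502 -0.6816  0.4665] w0.5437 g30.0
lift t15.40 p [0.446  0.3705 0.1191] F [ 0.2357  0.0286 -3.2142] w0.5444 g30.0
pre t17.36 p [0.5174 0.041  0.0623] F [-0.0236  0.1614 -1.6748] w0.5419 g30.0
hit True
low t18.06 p [0.5168 0.0407 0.0419] F [-0.9916 -0.5601  7.0022] w0.5406 g30.0
```

Run:
```python
from h import *
p=np.array(ctrl.current_tool_pos());p[2]=.0422
print(ctrl.move_l(p-.012*AX,.015,contact_N=14));st("nudge")
q=np.array(ctrl.current_tool_pos());r=q-SEAT;print("ax,lat",r@AX,r@LAT)
ctrl.command_gripper(.75);st("open")
q=np.array(ctrl.current_tool_pos())
ctrl.move_l([*q[:2],.14],.2)
ctrl.goto([.612,-.2905,.12],best([.612,-.2905,.12],[0,1,0]))
im=ctrl.read_camera("top");cv2.imwrite("pics/top3.png",im);sc=ctrl.read_camera("scene");cv2.imwrite("pics/scene3.png",sc)
tiles(im,[(298,245)],"pics/a.png");tiles(sc,[(347,240)],"pics/b.png")
cv2.imwrite("pics/h3.png",np.hstack([cv2.imread("pics/a.png")[:,:264],cv2.imread("pics/b.png")[:,:264]]))
im=im.astype(np.float32);g=cv2.resize(im.min(2),None,fx=8,fy=8,interpolation=cv2.INTER_CUBIC)
for c in cv2.findContours((g>75).astype(np.uint8),1,1)[0]:
    if len(c)>60:
        e=cv2.fitEllipse(c);u,v=np.array(e[0])/8-.4375
        if abs(u-297)<6 and abs(v-247)<8 and max(e[1])/8<16: print(u,v,np.array(e[1])/8,onz("top",u,v,.073))
st()
```

```text
True
nudge t18.48 p [0.5152 0.0421 0.0422] F [ 2.0617 -1.0919  0.4986] w0.5393 g30.0
ax,lat -0.0018955463260133345 8.430223004111698e-05
open t18.98 p [0.5148 0.042  0.042 ] F [-0.683   0.3221 -0.1796] w0.7500 g0.0
293.73223876953125 247.62088012695312 [1.6214 3.4614] [0.516  0.0481 0.073 ]
 t21.02 p [ 0.6121 -0.2891  0.12  ] F [0.3178 0.8762 0.3032] w0.7543 g0.0
```

View pics/h3.png

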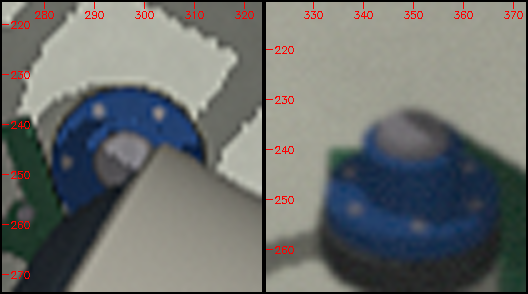

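The drive sits level on the carrier, at about (296,247) in the top view and (349,245) in the scene view. The wheel is next.

Run:
```python
from h import *
ctrl.command_gripper(.65)
ctrl.goto([.612,-.2905,.1],best([.612,-.2905,.1],[0,1,0]))
pick([.612,-.2905],.022,.65,[0,1,0],[1,0,0])
p=np.array(ctrl.current_tool_pos());ctrl.move_l([*p[:2],.18],.2)
place([.5150,.0420],.109,.0865,LAT)
```

```text
hit False
grip1 t22.86 p [ 0.6124 -0.2908  0.0227] F [-1.9534 -0.0397  6.9458] w0.4546 g30.0
grip2 t25.22 p [ 0.612  -0.2905  0.022 ] F [-0.6239  0.5517  0.7259] w0.4536 g30.0
lift t25.87 p [ 0.6113 -0.2901  0.1208] F [-0.4776  0.103  -5.2406] w0.4558 g30.0
pre t28.26 p [0.5155 0.0417 0.1094] F [ 1.0339 -1.4836 -4.5318] w0.4498 g30.0
hit False
low t29.16 p [0.5151 0.042  0.0866] F [ 0.098   0.8596 -5.0392] w0.4503 g30.0
```

Run:
```python
from h import *
p=np.array(ctrl.current_tool_pos())
print("hit",ctrl.move_l([*p[:2],.084],.01,contact_N=8));st("seat")
ctrl.command_gripper(.65);st("open")
p=np.array(ctrl.current_tool_pos());ctrl.move_l([*p[:2],.19],.2)
c=np.array([.4447,-.3115,0])
ctrl.goto(c+.1*Z,best(c+.1*Z,[0,1,0]));ctrl.command_gripper(.6)
pick(c,.020,.6,[0,1,0],[1,0,0])
q=np.array(ctrl.current_tool_pos());ctrl.move_l([*q[:2],.2],.2)
place(p,.150,.1265,LAT)
sc=ctrl.read_camera("scene");tiles(sc,[(347,230)],"pics/b.png")
```

```text
hit True
seat t29.38 p [0.5153 0.042  0.0859] F [-1.1654 -0.2473  8.654 ] w0.4565 g30.0
open t29.86 p [0.5145 0.042  0.0851] F [ 0.2656  0.1424 -0.0467] w0.6478 g0.0
hit False
grip1 t33.51 p [ 0.4449 -0.3117  0.0204] F [-0.6864  0.5761  6.1987] w0.3628 g30.0
grip2 t35.95 p [ 0.4447 -0.3115  0.02  ] F [0.4113 0.0858 0.1145] w0.3665 g30.0
lift t36.60 p [ 0.4443 -0.3112  0.1192] F [ 0.4166 -0.7724 -1.0739] w0.3646 g30.0
pre t39.15 p [0.5149 0.0417 0.1504] F [-0.3421 -0.1118 -1.2759] w0.3635 g30.0
hit False
low t40.08 p [0.5147 0.042  0.1266] F [-0.0784  0.2415 -1.4351] w0.3643 g30.0
```

View pics/b.png

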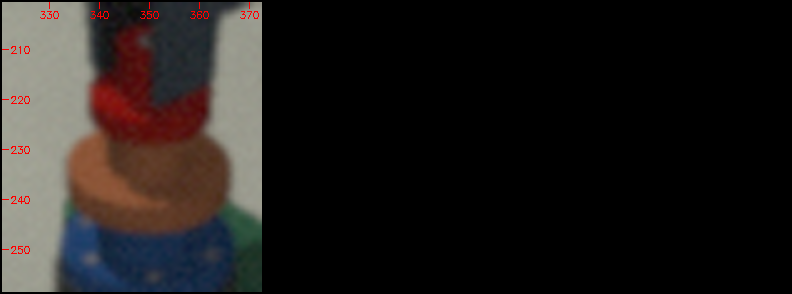

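The cap is over the wheel at about (350,220) and the stack stands upright. I'll seat the cap, release and look.

Run:
```python
from h import *
p=np.array(ctrl.current_tool_pos())
print("hit",ctrl.move_l([*p[:2],.124],.01,contact_N=6));st("seat")
ctrl.command_gripper(.6);st("open")
p=np.array(ctrl.current_tool_pos());ctrl.move_l([*p[:2],.24],.2)
ctrl.movej([68.383,28.281,77.091,0,74.628,-5.472]);st("end")
im=ctrl.read_camera("top");cv2.imwrite("pics/top4.png",im);sc=ctrl.read_camera("scene");cv2.imwrite("pics/scene4.png",sc)
t=lambda i,u,v:cv2.resize(i[v-37:v+38,u-33:u+33],(528,600),interpolation=cv2.INTER_CUBIC)[:,64:464]
cv2.imwrite("pics/fin.png",np.hstack([t(im,297,247),t(sc,350,235)]))
a=cv2.imread("pics/top0.png");d=cv2.absdiff(a,im).max(2);_,_,s,ce=cv2.connectedComponentsWithStats((cv2.medianBlur(d,5)>30).astype(np.uint8));print([(x[4],c.round()) for x,c in zip(s,ce) if x[4]>10])
```

```text
hit True
seat t40.35 p [0.5148 0.042  0.1259] F [-1.2854 -0.2057  8.9817] w0.3640 g30.0
open t40.88 p [0.5143 0.042  0.1252] F [-0.328   0.0703 -0.1994] w0.6004 g0.0
end t43.93 p [0.1745 0.6001 0.2139] F [ 0.6747 -0.6412 -0.3377] w0.6004 g0.0
[(np.int32(303068), array([320., 239.])), (np.int32(692), array([410., 214.])), (np.int32(2009), array([300., 235.])), (np.int32(757), array([182., 274.])), (np.int32(403), array([418., 271.])), (np.int32(11), array([ 59., 355.])), (np.int32(13), array([ 77., 366.])), (np.int32(106), array([ 47., 381.])), (np.int32(67), array([ 67., 391.])), (np.int32(37), array([ 83., 389.])), (np.int32(11), array([ 51., 391.]))]
```

View pics/fin.png

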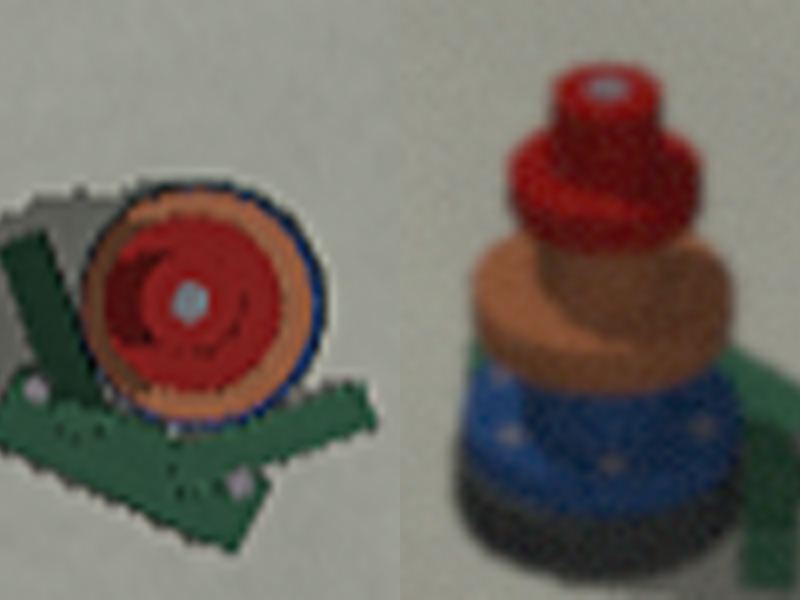

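The stack looks coaxial and nothing else has moved. The earlier slide was along one face, so a gap of up to 1 mm to the other face could remain. I'll give the carrier's rim one gentle low push with a tilted tool to be sure.

Run:
```python
from h import *
C=SEAT-.0005*AX
a=np.radians(12);u=-AX*np.cos(a)+LAT*np.sin(a);u/=np.linalg.norm(u);t=np.radians(25)
z=u*np.sin(t)-Z*np.cos(t)
def S(s): y=s*np.cross(u,Z);return np.c_[np.cross(y,z),y,z]
P=lambda r,h:C-u*r+h*Z
q0=np.array(ctrl.current_q())
s=min((1,-1),key=lambda s:np.abs(np.array(ctrl.ik(P(.11,.25),S(s)))-q0).max());Q=S(s)
ctrl.goto(P(.11,.25),Q);ctrl.command_gripper(0);st("hi")
ctrl.move_l(P(.09,.05),.2);print("down",ctrl.move_l(P(.09,.0108),.06,contact_N=8));st()
for k in range(2):
    print("push",ctrl.move_l(P(.045,.0108),.015,contact_N=14));st();print("r",(C-np.array(ctrl.current_tool_pos()))@u)
ctrl.move_l(P(.1,.02),.12);ctrl.move_l(P(.12,.25),.2);st()
ctrl.movej([68.383,28.281,77.091,0,74.628,-5.472]);st("end")
im=ctrl.read_camera("top");sc=ctrl.read_camera("scene")
t=lambda i,u,v:cv2.resize(i[v-37:v+38,u-33:u+33],(528,600),interpolation=cv2.INTER_CUBIC)[:,64:464]
cv2.imwrite("pics/fin2.png",np.hstack([t(im,297,247),t(sc,350,235)]))
```

```text
hi t47.65 p [ 0.6033 -0.026   0.25  ] F [-0.2603 -0.0941  0.6632] w0.0033 g0.0
down False
 t49.61 p [ 0.5877 -0.0138  0.0109] F [-0.4135  0.4136  0.6692] w0.0033 g0.0
push True
 t51.57 p [0.5641 0.0047 0.0107] F [ 2.3829 -3.4193  2.07  ] w0.0094 g2.2
r 0.060166237596954775
push True
 t51.98 p [0.5642 0.0048 0.0107] F [ 2.8627 -4.4975  2.9392] w0.0036 g2.5
r 0.060170022795300024
 t53.79 p [ 0.6107 -0.032   0.249 ] F [ 0.141  -0.0226 -0.4301] w0.0029 g0.0
end t56.53 p [0.1746 0.6002 0.2139] F [ 0.2796 -0.4783 -0.649 ] w0.0049 g0.0
```

View pics/fin2.png

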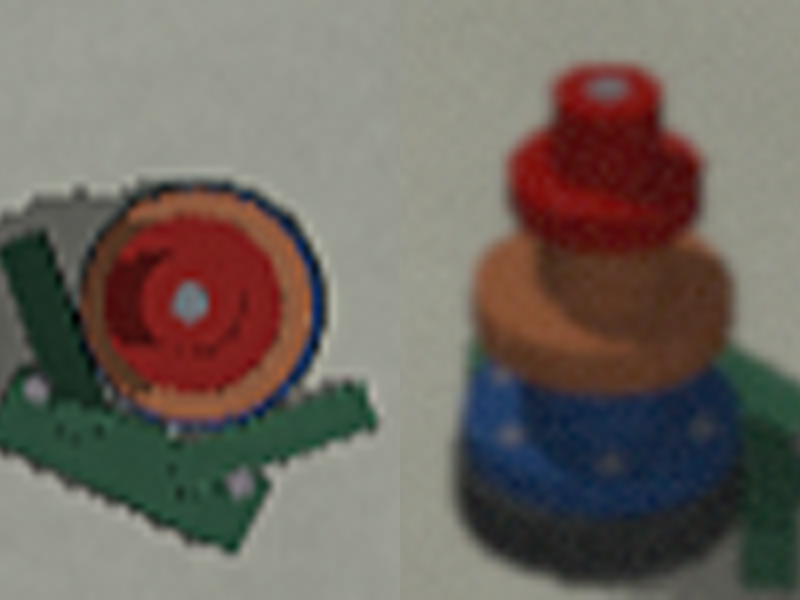

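The picture is unchanged, and both pushes stopped at the same point (r 60.17 mm), so the carrier is home.

```bash
python3 -c "
from bench import ctrl
print(ctrl.sign_off(),ctrl.current_t())"
```

```text
the job is handed in; nothing more can be done
the job is handed in; nothing more can be done
```

The carrier is home in the V-block, the drive flange, wheel and cap are seated on it in that order with everything released, and I handed the job in at about 57 s; the judge's verdict was not shown.

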